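# Open the stuck flower-food jar

## Robot

A 7-joint arm with a two-finger parallel gripper is mounted at the origin on the work surface. World frame = base frame: x ahead of the robot, y to its left, z up, the work surface at z = 0. Lengths are in m, angles in rad, forces in N, time in s.
With the tool pointing down it reaches from about 0.425 to 1.025 m from the base axis. Payload 9.4 kg.
Tool frame: the origin (TCP) lies midway between the tips of the shut fingers; the grasp point (between the pads) lies 19 mm behind it; z points along the fingers, y is the direction in which the jaws open and shut (so a half turn about z gives the same grasp; the last joint's range is limited). The gripper opens to 93 mm and grips with 3 to 60 N. Pads are 15 mm wide; open, the fingers measure 128 mm over their backs; the gripper's body (75 mm by 188 mm) begins 65 mm behind the grasp point.
Start: joints at [-1.208, 0.599, -0.003, 1.599, 0.002, 0.943, -0.08], TCP at [0.309, 0.656, 0.184] pointing down, gripper open.
Joint ranges: [-2.57, 2.57], [-0.35, 1.97], [-1.29, 1.29], [0.11, 2.56], [-1.05, 4.19], [0.11, 1.86], [-2.63, 2.63]. Speed limits (rad/s): [2.22, 2.22, 3.01, 3.01, 3.14, 3.14, 3.14].

## Interface

Orientations are given as a rotation vector (axis times angle).
In Python, from station import get_obs, camera, hand_in gives the robot as it stands.
- The arm moves only by the tool drive_tool, never from a script. Its arguments are lists of equal length, an entry for each row: "slide": the shift along the tool's x, y, z in units of 25 mm (1.0 is 25 mm), a list of three; "turn": the turn, a rotation vector about the tool's x, y, z in units of 6 degrees (1.0 is 6 degrees), a list of three; "jaw": the opening, from -1 (shut) to 1 (fully open). A call has 1 to 20 rows; each row is the pose to reach, as a shift and turn from the pose commanded when the call began, along the tool's axes at that moment; what a row does not reach only later rows make up. A row lasts 1/12 s, in which the tool goes at most 41.7 mm and 7.16 degrees, less where a joint would pass 70% of its speed; a pose out of reach is approached as far as the arm can. A call with a gripper value outside its range is refused whole. The fingers move at their own pace and stop on an object; "force" is the grip in N (left out, the last holds). Time passes only in rows, so rows that repeat a pose let the fingers close. It gives the time, the measured TCP pose, the force and the opening at its end, in the units of the state.
- get_obs(): the state, without advancing time (a new reading comes with each control period).
- camera(name): name is "scene" or "side" or "wrist"; returns a dict with "frame" (420x560x3 uint8, red, green, blue), "fx", "fy", "cx", "cy" (pixels), "camera_from_world" (4x4, takes a point from world to camera coordinates). Camera axes: x right, y up, looking along -z (the intrinsics and any distortion apply to the point x, -y, -z); pixel columns grow to the right and rows downward; lengths in m; the calibration is good to about 2 mm. A picture is of the moment at which its call begins. There is no depth.
- hand_in(): hands the job in, once; it reports no verdict.
The state is a dict: "t": time; "q": joint angles; "joint_velocities": joint speeds; "effort": joint torques, N m; "tool_pos": TCP position; "orientation": TCP orientation; "contact_force": force on the tool from outside, world axes, zero at the start; "wrist_torque": the same for the moment, N m; "opening": opening from 0.0 (shut) to 1.0 (fully open).
Only numpy, scipy, OpenCV 4.12 (cv2) and the standard library are available. Lean on these libraries where they do the work, as an engineer would, in place of code of your own. Each camera call takes 0.05 s, during which the arm holds its last target.

## Task

Take the square amber jar by its glass body (never carry it by the cap), set it fully down in the square wooden holder that keeps it from turning, and let go. Then take the jar by its cap, break the stuck cap loose with a short hard twist anticlockwise (seen from above), turn it easily on until its lugs are free, lift it off and leave it lying flat, right way up, inside the terracotta saucer. The open jar stays in the holder, and the other things on the table are left where they are.

Things in the scene. Friction and masses are not known exactly. Their poses are not given: they have to be found in the camera images.
- jar_mid (a point): Square amber glass jar, loose, about 0.4 kg, upright: body 66 x 66 mm, 60 mm tall; round neck 36 mm wide rising 28 mm more; 92 mm tall with its cap on. Point: centre of the body, 30 mm above the underside; x, y square to the flat sides, z up. Take it from above across two opposite flat sides.
- jar_foot (a point): Centre of the jar's underside, axes as the jar's. With fingertips 20 to 25 mm above it, fingers gripping the body clear the holder's rim below and the cap above (56 mm wide, 5 mm inside the jar's flat sides).
- cap_mid (a point): Round ribbed aluminium cap, a loose 90 g part, 56 mm in diameter, 30 mm tall, open below, held on the jar's neck by two lugs inside. Point: on its axis, half-way up; z up; its x lies along the jar's x (within 0.05 rad) while stuck. Grip it across any diameter. It turns anticlockwise (from above), and does not rise by itself while turning.
- cap_foot (a point): Centre of the cap's lower edge, 62 mm above the jar's underside at the start; grip with fingertips 5 mm above it. Stuck: over the first 0.3 rad the resisting moment rises to about 0.5 N m (grip with 30 N or more), then it gives suddenly and turns almost freely. Turned 0.8 to 2.4 rad on the jar, it lifts straight off.
- holder: Wooden jar holder fixed to the table: base 120 x 120 x 4 mm, four low walls with their top 18 mm above the table around a 73 mm square pocket (floor 4 mm above the table). Origin: centre of its underside; x, y square to the pocket, z up. The jar fits any of the four ways round and can turn at most about 0.13 rad in it.
- saucer: Round terracotta plant saucer, fixed: 130 mm across outside, inner floor 120 mm across and 5 mm above the table, rim 14 mm above the table. Origin at the centre of its underside, z up.
- shears_mid (a point): Bystander: pruning shears lying flat, 160 mm long along x, 60 mm wide, 16 mm tall; point near the pivot, 8 mm up.
- spool_mid (a point): Bystander: copper wire spool, 52 mm in diameter, 38 mm tall, upright; point at its centre.
- block_mid (a point): Bystander: green block, 75 x 110 x 55 mm; point at its centre.
- pot_mid (a point): Bystander: terracotta pot, 84 mm across its rim, 75 mm tall; point at its centre.
- roundjar_mid (a point): Bystander: round amber jar with an aluminium cap, 68 mm in diameter, 85 mm tall (not the square jar to open); point at its centre.
- mister_mid (a point): Bystander: green glass bottle, 64 mm in diameter, 170 mm tall; point at its centre.
- brush_mid (a point): Bystander: brush lying flat, 180 mm long along x; point near its middle, 10 mm up.
Mind the look-alikes: they are no part of the job. There is more than one size of the part that bears cap_mid; the job needs the smallest.

How it is judged:
By the outcome, as a careful person would: the job done as asked, in the order asked, and still so for the second after the job is handed in, with the robot touching nothing.
It also fails if it takes over 51 s, if anything falls off the work surface, if the arm or the gripper's body presses on something with over 40 N, if the wrist force passes 120 N, or if a joint passes its speed limit or range.

## Working session

There is one attempt and no reset: what is moved stays moved. The work goes in short steps, Python scripts to look and compute and a tool call to move; the robot and the scene stay as the last step left them, time stands still between calls to the robot, and variables do not carry over. Pictures are saved under pics/ and viewed, and the job is handed in when it is done.

Besides the shell and the picture viewer there is one more tool, called by a JSON object that holds its "fn" and its "kwargs". drive_tool: Moves the arm, as the interface text tells. Its arguments: {"type":"object","properties":{"slide":{"type":"array","items":{"type":"array","items":{"type":"number"}}},"turn":{"type":"array","items":{"type":"array","items":{"type":"number"}}},"jaw":{"type":"array","items":{"type":"number"}},"force":{"type":"number"}},"required":["slide","turn","jaw"]}

```bash
ls; mkdir -p pics; python3 - <<'E'
from station import get_obs, camera
import cv2
for n in ["scene","side","wrist"]:
    c=camera(n); cv2.imwrite(f"pics/{n}0.png",c["frame"][:,:,::-1]); print(n,c["fx"],c["cx"],c["cy"],[k for k in c]); print(c["camera_from_world"].round(3).tolist())
print(get_obs())
E
```

```text
pics
scene 423.6192632783494 275.26257446867595 203.600599273276 ['frame', 'fx', 'fy', 'cx', 'cy', 'camera_from_world']
[[-0.564, 0.826, 0.013, 0.271], [-0.639, -0.447, 0.626, 0.325], [0.522, 0.345, 0.78, -1.482], [0.0, 0.0, 0.0, 1.0]]
side 411.41800582218303 282.4298855165924 204.72042564694974 ['frame', 'fx', 'fy', 'cx', 'cy', 'camera_from_world']
[[0.996, -0.087, -0.012, -0.519], [0.058, 0.548, 0.834, -0.124], [-0.066, -0.832, 0.551, -1.091], [0.0, 0.0, 0.0, 1.0]]
wrist 302.36376511944974 282.2266698904866 207.8172615499666 ['frame', 'fx', 'fy', 'cx', 'cy', 'camera_from_world']
[[0.425, 0.905, -0.001, -0.725], [-0.869, 0.408, -0.279, 0.033], [-0.252, 0.12, 0.96, -0.391], [0.0, 0.0, 0.0, 1.0]]
{'t': 0.15, 'q': array([-1.20769446,  0.59995148, -0.00255325,  1.59991438,  0.00180771,
        0.94291608, -0.07981034]), 'joint_velocities': array([-0.00095872, -0.00223925,  0.00236189, -0.00115035, -0.00112293,
       -0.00096349,  0.0002267 ]), 'effort': array([ 2.71586629e-03, -7.65586352e+01,  1.49902694e+00, -2.52563918e+01,
       -5.23285428e-02,  1.48560223e-02,  1.22881374e-04]), 'tool_pos': array([0.30851376, 0.65564281, 0.18346226]), 'orientation': array([-6.85159966e-01, -3.06581811e+00,  1.85062428e-03]), 'contact_force': array([-0.13312641,  0.05731687, -0.50309571]), 'wrist_torque': array([-0.03038323, -0.03137363,  0.03491058]), 'opening': 1.0042546817297873}
```

View pics/scene0.png

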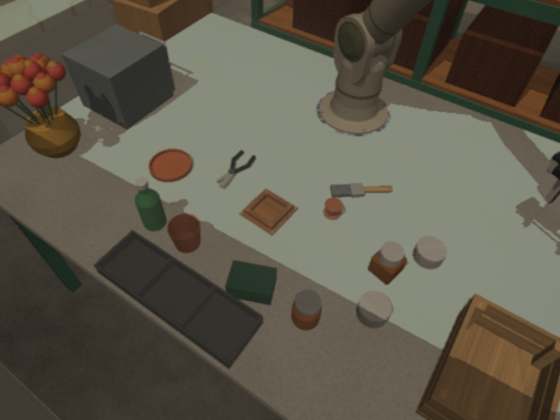

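View pics/side0.png

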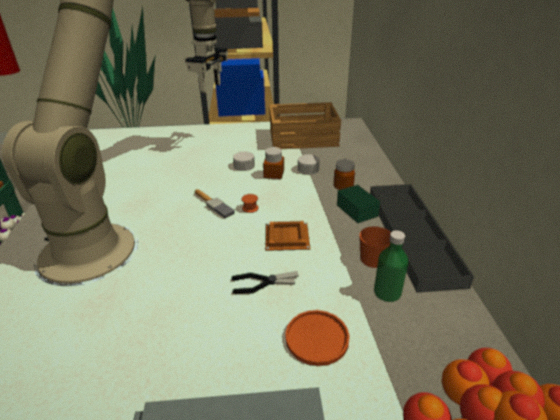

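View pics/wrist0.png

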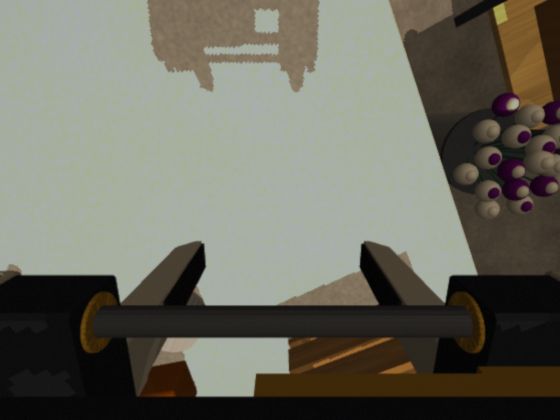

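Scene view: square jar with cap at (388,262). Look-alikes are two loose wider lids at (430,250) and (375,307), and the round capped jar at (306,308). The square amber body under the narrowest cap fits the description, so I'll confirm it in enlarged crops.

```bash
python3 - <<'E'
import cv2, numpy as np
s=cv2.imread("pics/scene0.png"); d=cv2.imread("pics/side0.png")
def crop(i,x,y,w,h,k): return cv2.resize(i[y:y+h,x:x+w],None,fx=k,fy=k,interpolation=cv2.INTER_CUBIC)
a=crop(s,340,220,120,110,6.6)[:,:790]; cv2.imwrite("pics/c_s.png",cv2.resize(a,(650,596)))
cv2.imwrite("pics/c_d.png",crop(d,225,140,140,60,5))
cv2.imwrite("pics/c_s2.png",crop(s,225,170,130,80,6))
cv2.imwrite("pics/c_d2.png",crop(d,220,185,110,80,6))
E
```

```text
(no output)
```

View pics/c_s.png

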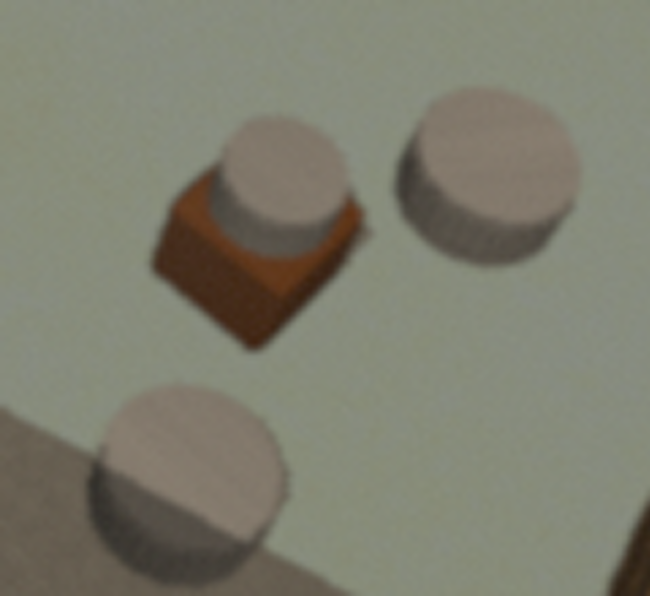

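View pics/c_d.png

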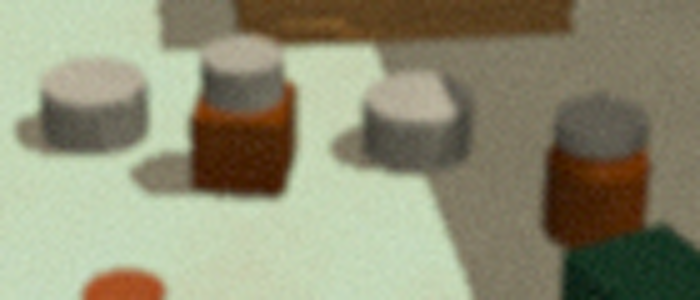

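View pics/c_s2.png

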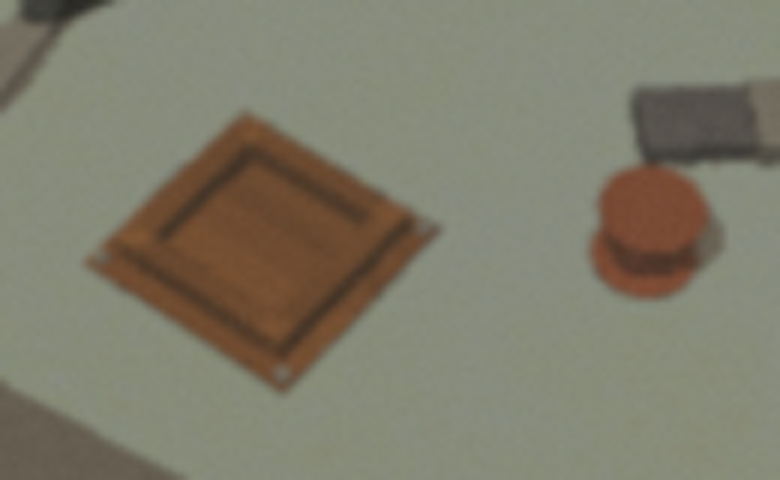

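View pics/c_d2.png

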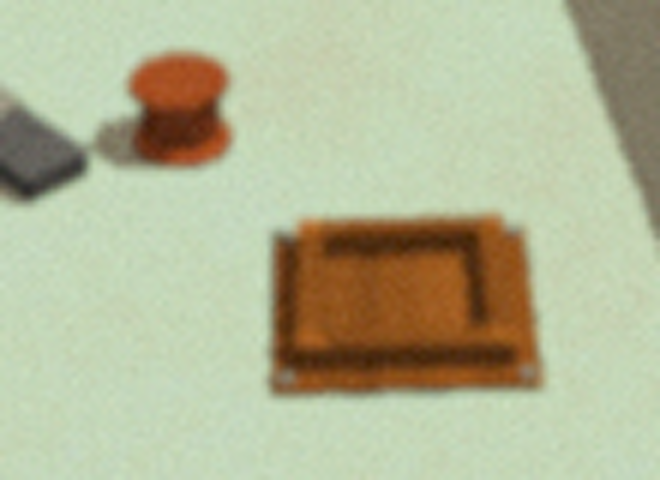

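Crops confirm it: the square amber body carries the narrowest cap (top centre at scene ≈(392,251), side ≈(274,151)). The other two are wider lids lying on the table, and the fourth jar is round. Now I'll measure from the two views.

```bash
cat > h.py <<'E'
import numpy as np, cv2
from scipy.spatial.transform import Rotation as R
def snap(name):
    from station import camera
    return camera(name)
def save(c,fn):
    np.savez(fn,**{k:c[k] for k in c})
def ray(c,uv):
    uv=np.atleast_2d(np.asarray(uv,float))
    d=np.c_[(uv[:,0]-c["cx"])/c["fx"],-(uv[:,1]-c["cy"])/c["fy"],-np.ones(len(uv))]
    M=np.asarray(c["camera_from_world"]); Rm=M[:3,:3]; o=-Rm.T@M[:3,3]
    return o,d@Rm
def plane(c,uv,z):
    o,d=ray(c,uv); return o+d*((z-o[2])/d[:,2])[:,None]
def tri(c1,u1,c2,u2):
    o1,d1=ray(c1,u1);o2,d2=ray(c2,u2);d1=d1[0];d2=d2[0]
    A=np.c_[d1,-d2];s=np.linalg.lstsq(A,o2-o1,rcond=None)[0]
    a=o1+s[0]*d1;b=o2+s[1]*d2
    return (a+b)/2,np.linalg.norm(a-b)
def proj(c,p):
    M=np.asarray(c["camera_from_world"]); q=np.atleast_2d(p)@M[:3,:3].T+M[:3,3]
    return np.c_[c["fx"]*q[:,0]/-q[:,2]+c["cx"],-c["fy"]*q[:,1]/-q[:,2]+c["cy"]]
E
python3 - <<'E'
from h import *
s=snap("scene");d=snap("side")
print("captop",tri(s,(392.2,251.4),d,(273.6,151.4)))
k=lambda x,y:(225+x/6,170+y/6)
kd=lambda x,y:(220+x/6,185+y/6)
# holder base corners at z=.004 (scene) : top,right,bottom,left ; side TL,TR,BR,BL
H=plane(s,[k(245,110),k(441,230),k(282,393),k(85,263)],.004);print(H.round(4),H.mean(0))
H2=plane(d,[kd(274,232),kd(520,229),kd(543,385),kd(271,392)],.004);print(H2.round(4),H2.mean(0))
print("hcorner tri",tri(s,k(282,393),d,kd(543,385)),tri(s,k(85,263),d,kd(271,392)))
for c,r in((s,(140,140,60,50)),(d,(275,300,85,75))):
    x,y,w,h=r; f=c["frame"][y:y+h,x:x+w].astype(int); m=((f[...,0]-f[...,2])>60).astype(np.uint8)
    n,l,st,ce=cv2.connectedComponentsWithStats(m); i=1+st[1:,4].argmax()
    cs,_=cv2.findContours((l==i).astype(np.uint8),cv2.RETR_EXTERNAL,cv2.CHAIN_APPROX_NONE)
    e=cv2.fitEllipse(max(cs,key=len)); print(e, plane(c,[(e[0][0]+x,e[0][1]+y)],.010), st[i])
E
```

```text
captop (array([0.52179674, 0.36404479, 0.08880965]), np.float64(0.004717479434386577))
[[ 0.4697 -0.0409  0.004 ]
 [ 0.4779  0.0782  0.004 ]
 [ 0.5976  0.0694  0.004 ]
 [ 0.5897 -0.0478  0.004 ]] [0.53372989 0.01473063 0.004     ]
[[ 0.4786  0.07    0.004 ]
 [ 0.5957  0.0604  0.004 ]
 [ 0.5899 -0.0558  0.004 ]
 [ 0.471  -0.0485  0.004 ]] [0.53377298 0.0065446  0.004     ]
hcorner tri (array([ 0.5847966 ,  0.03841753, -0.05969992]), np.float64(0.045265131380969124)) (array([ 0.51740937, -0.05447712, -0.02292109]), np.float64(0.10465048763642562))
((30.131826400756836, 25.060091018676758), (26.596355438232422, 41.21377944946289), 75.00630187988281) [[ 0.56466934 -0.33118327  0.01      ]] [  9  11  43  29 907]
((42.12148666381836, 36.96340560913086), (54.094970703125, 63.979713439941406), 101.12438201904297) [[ 0.56204545 -0.34087526  0.01      ]] [  10   10   65   55 2801]
```

```bash
python3 - <<'E'
from h import *
from station import get_obs
s=snap("scene");d=snap("side"); w=snap("wrist")
k=lambda x,y:(340+x/5.417,220+y/5.417); kd=lambda x,y:(225+x/5,140+y/5)
print("jar top corners L,F,R (z.06)\n",plane(s,[k(173,212),k(281,296),k(364,216)],.06).round(4))
print("jar bottom L,F (z0)\n",plane(s,[k(153,266),k(255,350)],.0).round(4))
print("side bottom L,R", plane(d,[kd(194,188),kd(282,194)],0).round(4))
print("lids scene",plane(s,[k(498,155),k(195,460)],.03).round(3))
print("lids side",plane(d,[kd(93,82),kd(408,98)],.03).round(3))
k2=lambda x,y:(225+x/6,170+y/6)
kd2=lambda x,y:(220+x/6,185+y/6)
for a,b in(((441,230),(520,229)),):pass
sc=[(245,110),(441,230),(282,393),(85,263)]; 
# world order scene: (.47,-.04),(.478,.078),(.598,.069),(.59,-.048) ; side BL,TL,TR,BR
sd=[(271,392),(274,232),(520,229),(543,385)]
for a,b in zip(sc,sd): print(tri(s,k2(*a),d,kd2(*b)))
M=w["camera_from_world"];o=-M[:3,:3].T@M[:3,3];g=get_obs();T=R.from_rotvec(g["orientation"]).as_matrix()
print("wristcam in tool",T.T@(o-g["tool_pos"]), "tool axes",T.round(3).tolist())
for n,c in(("scene",s),("side",d)):
    M=c["camera_from_world"];print(n,-M[:3,:3].T@M[:3,3])
E
```

```text
jar top corners L,F,R (z.06)
 [[0.5474 0.331  0.06  ]
 [0.559  0.3892 0.06  ]
 [0.4999 0.4029 0.06  ]]
jar bottom L,F (z0)
 [[0.5401 0.3296 0.    ]
 [0.5531 0.3883 0.    ]]
side bottom L,R [[0.4866 0.3437 0.    ]
 [0.5458 0.329  0.    ]]
lids scene [[0.41  0.441 0.03 ]
 [0.635 0.391 0.03 ]]
lids side [[0.42  0.452 0.03 ]
 [0.642 0.403 0.03 ]]
(array([ 0.46950264, -0.04284079,  0.00064999]), np.float64(0.003763040652966786))
(array([4.77345248e-01, 7.65493492e-02, 4.43845775e-04]), np.float64(0.003384215409561779))
(array([ 0.59589782,  0.06741322, -0.000612  ]), np.float64(0.001806553854503092))
(array([ 5.89300241e-01, -5.00846404e-02,  2.93650022e-04]), np.float64(0.003305884479591823))
wristcam in tool [ 7.77442929e-02  7.36402697e-05 -2.00275153e-01] tool axes [[-0.905, 0.426, -0.0], [0.426, 0.905, -0.0], [-0.0, -0.0, -1.0]]
scene [1.13454748 0.43209044 0.94903851]
side [ 0.45156804 -0.88488967  0.69858261]
```

{"fn": "drive_tool", "kwargs": {"slide": [[-4,-2.2,0],[-8,-4.4,0],[-11.5,-6.3,0],[-12.7,-6.96,0],[-12.7,-6.96,0],[-12.7,-6.96,0],[-12.7,-6.96,0],[-12.7,-6.96,0],[-12.7,-6.96,0],[-12.7,-6.96,0],[-12.7,-6.96,0],[-12.7,-6.96,0]], "turn": [[0,0,-0.5],[0,0,-1],[0,0,-1.5],[0,0,-2.1],[0,0,-2.1],[0,0,-2.1],[0,0,-2.1],[0,0,-2.1],[0,0,-2.1],[0,0,-2.1],[0,0,-2.1],[0,0,-2.1]], "jaw": [1,1,1,1,1,1,1,1,1,1,1,1]}}

```text
t: 1.4
tool_pos: [0.5215, 0.364, 0.1842]
orientation: [-0.344, -3.122, -0.001]
contact_force: [-1.2, -0.3, -0.3]
opening: 1.002
```

```bash
python3 - <<'E'
from h import *
w=snap("wrist");save(w,"w1");cv2.imwrite("pics/w1.png",w["frame"][:,:,::-1])
E
```

```text
(no output)
```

View pics/w1.png

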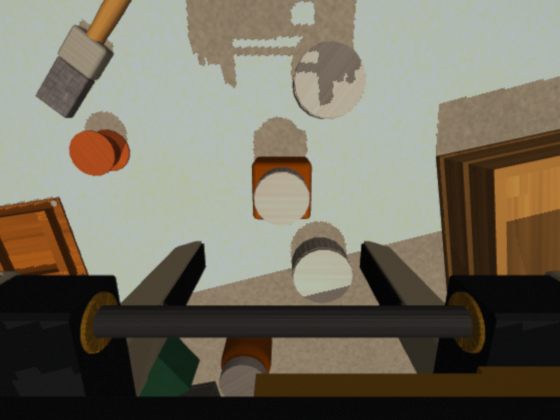

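Wrist view: amber square body spans (253..311, 157..218), nearly aligned with the picture, with the cap top at (282,196). The lids are at (330,80) and (322,270).

```bash
python3 - <<'E'
from h import *
from station import get_obs
w=dict(np.load("w1.npz")); f=w["frame"].astype(int)
x0,y0,x1,y1=235,145,330,230
sub=cv2.GaussianBlur(w["frame"],(3,3),0)[y0:y1,x0:x1].astype(int)
m=((sub[...,0]-sub[...,2])>50).astype(np.uint8)
n,l,st,ce=cv2.connectedComponentsWithStats(m);i=1+st[1:,4].argmax();m=l==i
print(st[i]+np.array([x0,y0,0,0,0]))
# edges: left/right per row, top per col
L=[];Rr=[];T=[]
for r in range(163-y0,175-y0):
    c=np.where(m[r])[0];L.append((c.min()+x0-.0,r+y0));Rr.append((c.max()+1+x0,r+y0))
for c in range(262-x0,304-x0):
    r=np.where(m[:,c])[0];T.append((c+x0,r.min()+y0))
for nm,E in(("L",L),("R",Rr),("T",T)):
    P=plane(w,np.array(E)-[.5*(nm!='T'),.5*(nm=='T')] ,.06); c=P.mean(0); v=np.linalg.svd(P-c)[2][0]; print(nm,E[0],E[-1],c.round(4),"dir",np.degrees(np.arctan2(v[1],v[0])))
# bottom corners
# cap circle: bright grey blob
g=sub; cm=((abs(g[...,0]-g[...,2])<45)&(g.sum(2)>330)&(g[...,1]-g[...,0]<4)).astype(np.uint8)
n,l,st,ce=cv2.connectedComponentsWithStats(cm);i=1+st[1:,4].argmax()
cs,_=cv2.findContours((l==i).astype(np.uint8),cv2.RETR_EXTERNAL,cv2.CHAIN_APPROX_NONE);c=max(cs,key=len)
print("cap",cv2.minEnclosingCircle(c),cv2.fitEllipse(c),st[i])
e=cv2.fitEllipse(c)[0];uv=(e[0]+x0,e[1]+y0)
print(plane(w,[uv],.092))
s=snap("scene");d=snap("side")
print(tri(w,uv,d,(273.6,151.4)),tri(w,uv,s,(392.2,251.4)))
T=R.from_rotvec(get_obs()["orientation"]).as_matrix();print(T.round(4).tolist())
cv2.imwrite("pics/w1c.png",cv2.resize(w["frame"][y0:y1,x0:x1,::-1],None,fx=6,fy=6))
E
```

```text
[253 160  59  39 834]
L (np.float64(254.0), 163) (np.float64(253.0), 174) [0.4879 0.3392 0.06  ] dir -16.296428882824156
R (np.int64(310), 163) (np.int64(311), 174) [0.5014 0.4002 0.06  ] dir -9.612576554518402
T (262, np.int64(161)) (303, np.int64(160)) [0.4863 0.3725 0.06  ] dir 77.95345125652211
cap ((45.5, 37.0), 46.10053253173828) ((45.98872756958008, 38.36765670776367), (67.13597106933594, 89.32984924316406), 177.73069763183594) [  16    0   62   81 3086]
[[0.50401376 0.36700818 0.092     ]]
(array([0.51493028, 0.36688402, 0.08386096]), np.float64(0.018245868351854218)) (array([0.50783023, 0.36477826, 0.07313554]), np.float64(0.002661611363303921))
[[-0.9765, 0.2157, -0.0003], [0.2157, 0.9765, 0.0005], [0.0004, 0.0004, -1.0]]
```

View pics/w1c.png

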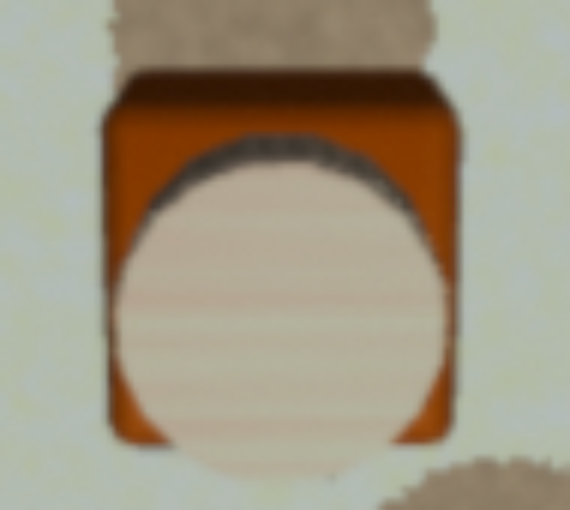

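```bash
python3 - <<'E'
from h import *
from station import get_obs
w=dict(np.load("w1.npz")); k=lambda x,y:(235+(x+.5)/6-.5,145+(y+.5)/6-.5)
c=plane(w,[k(106,200),k(457,200),k(280,103),k(280,443)],.06)
g=get_obs();T=R.from_rotvec(g["orientation"]).as_matrix()
loc=(c-g["tool_pos"])@T; print("edges in tool frame mm",(loc*1e3).round(1))
cap=plane(w,[k(282,319)],.092);print("cap",(cap-g["tool_pos"])@T*1e3, cap)
cc=plane(w,[k(117,319),k(447,319),k(282,160),k(282,478)],.092);print(np.linalg.norm(cc[0]-cc[1]),np.linalg.norm(cc[2]-cc[3]))
print("height by 66 width & 56 cap consistent?",np.linalg.norm(c[0]-c[1]),np.linalg.norm(c[2]-c[3]), g["tool_pos"])
s=snap("scene");d=snap("side")
for dz in(0,):
  print(tri(w,k(282,319),d,(273.6,151.4)),tri(w,k(282,319),s,(392.2,251.4)))
E
```

```text
edges in tool frame mm [[ 16.3 -33.  124.1]
 [ 16.2  30.6 124.1]
 [ 33.8  -1.5 124.1]
 [-30.   -1.6 124.1]]
cap [[ 2.19376957 -1.12275533 92.10689081]] [[0.5183944  0.36440177 0.092     ]]
0.054888767232203886 0.05458582019277871
height by 66 width & 56 cap consistent? 0.06356751410891413 0.06381620199961398 [0.52080988 0.36497805 0.18410638]
(array([0.52178063, 0.36418858, 0.08658577]), np.float64(0.00397024103540323)) (array([0.51914078, 0.36445713, 0.0889597 ]), np.float64(0.00045387311770480113))
```

{"fn": "drive_tool", "kwargs": {"slide": [[0.08,-0.05,1.3],[0.08,-0.05,2.8],[0.08,-0.05,4.3],[0.08,-0.05,5.5],[0.08,-0.05,6.2],[0.08,-0.05,6.44],[0.08,-0.05,6.44],[0.08,-0.05,6.44]], "turn": [[0,0,0],[0,0,0],[0,0,0],[0,0,0],[0,0,0],[0,0,0],[0,0,0],[0,0,0]], "jaw": [1,1,1,1,1,1,1,1]}}

```text
t: 2.32
tool_pos: [0.5198, 0.3633, 0.0237]
orientation: [0.344, 3.122, 0.001]
contact_force: [1.4, 0.2, 0.6]
opening: 1.002
```

{"fn": "drive_tool", "kwargs": {"slide": [[0,0,0],[0,0,0],[0,0,0],[0,0,0],[0,0,0],[0,0,0],[0,0,0],[0,0,0]], "turn": [[0,0,0],[0,0,0],[0,0,0],[0,0,0],[0,0,0],[0,0,0],[0,0,0],[0,0,0]], "jaw": [-1,-1,-1,-1,-1,-1,-1,-1], "force": 30}}

```text
t: 2.98
tool_pos: [0.5201, 0.3631, 0.0238]
orientation: [0.345, 3.122, 0.002]
contact_force: [-0.3, 0.4, 7.1]
opening: 0.695
```

```bash
python3 - <<'E'
from h import *
from station import get_obs
w=snap("wrist");save(w,"w2");cv2.imwrite("pics/w2.png",w["frame"][:,:,::-1])
g=get_obs();print(g["t"],g["tool_pos"],g["contact_force"],g["opening"])
E
```

```text
3.0333 [0.52011163 0.36309436 0.0238526 ] [-1.12885362  0.91986971  6.0717264 ] 0.6959766992686071
```

View pics/w2.png

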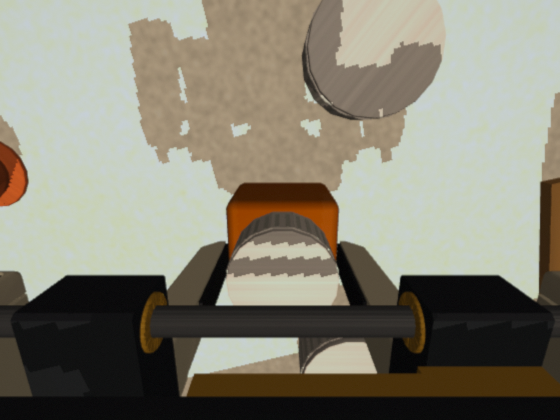

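```bash
python3 - <<'E'
from h import *
from station import get_obs
s=snap("scene")
print("mister,pot,block,roundjar,spool",plane(s,[(152,222),(186,240),(251,285),(306,318),(334,212)],.01).round(3).tolist())
g=get_obs();T=R.from_rotvec(g["orientation"]).as_matrix()
print(T.round(4).tolist())
print("to view A",((np.array([.655,.0,.154])-g["tool_pos"])@T)/.025)
E
```

```text
mister,pot,block,roundjar,spool [[0.752, -0.223, 0.01], [0.743, -0.107, 0.01], [0.752, 0.113, 0.01], [0.748, 0.269, 0.01], [0.436, 0.169, 0.01]]
[[-0.9759, 0.2181, 0.0011], [0.2181, 0.9759, 0.001], [-0.0008, 0.0012, -1.0]]
to view A [ -8.43642146 -12.99175454  -5.21408465]
```

{"fn": "drive_tool", "kwargs": {"slide": [[0,0,-1],[0,0,-2.5],[0,0,-4],[-0.5,-0.8,-5.2],[-1.4,-2.1,-5.2],[-2.3,-3.5,-5.2],[-3.2,-4.9,-5.2],[-4.1,-6.3,-5.2],[-5,-7.7,-5.2],[-5.9,-9.1,-5.2],[-6.8,-10.5,-5.2],[-7.7,-11.9,-5.2],[-8.2,-12.6,-5.2],[-8.4,-13,-5.2],[-8.4,-13,-5.2],[-8.4,-13,-5.2],[-8.4,-13,-5.2]], "turn": [[0,0,0],[0,0,0],[0,0,0],[0,0,-0.2],[0,0,-0.4],[0,0,-0.6],[0,0,-0.8],[0,0,-1],[0,0,-1.2],[0,0,-1.4],[0,0,-1.4],[0,0,-1.4],[0,0,-1.4],[0,0,-1.4],[0,0,-1.4],[0,0,-1.4],[0,0,-1.4]], "jaw": [-1,-1,-1,-1,-1,-1,-1,-1,-1,-1,-1,-1,-1,-1,-1,-1,-1]}}

```text
t: 4.5
tool_pos: [0.6528, 0.002, 0.1527]
orientation: [-0.111, -3.138, -0.002]
contact_force: [-0.6, 0.1, -5.6]
opening: 0.695
```

```bash
python3 - <<'E'
from h import *
from station import get_obs
w=snap("wrist");save(w,"w3");cv2.imwrite("pics/w3.png",w["frame"][:,:,::-1])
g=get_obs();print(g["t"],g["tool_pos"],g["contact_force"],g["opening"],R.from_rotvec(g["orientation"]).as_matrix().round(4).tolist())
E
```

```text
4.55 [0.65298916 0.00220053 0.15290847] [-0.80327476  0.10248734 -5.14673872] 0.6922476007379709 [[-0.9975, 0.0704, -0.0009], [0.0704, 0.9975, 0.0011], [0.001, 0.0011, -1.0]]
```

View pics/w3.png

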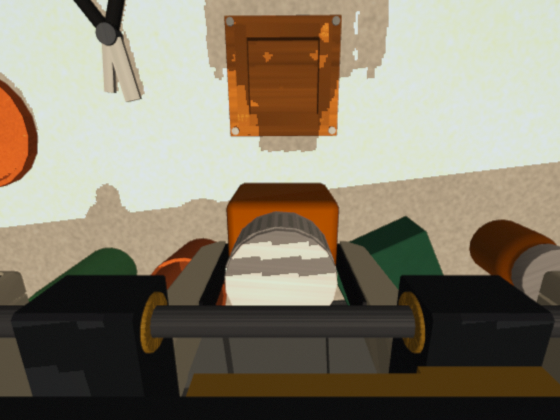

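Holder is fully visible: base corners ≈(225,16),(341,15),(338,136),(231,136), pocket ≈(248..319, 38..110). I'll enlarge it.

```bash
python3 - <<'E'
from h import *
w=dict(np.load("w3.npz"))
cv2.imwrite("pics/w3c.png",cv2.resize(w["frame"][5:145,215:350,::-1],None,fx=4,fy=4,interpolation=cv2.INTER_CUBIC))
E
```

```text
(no output)
```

View pics/w3c.png

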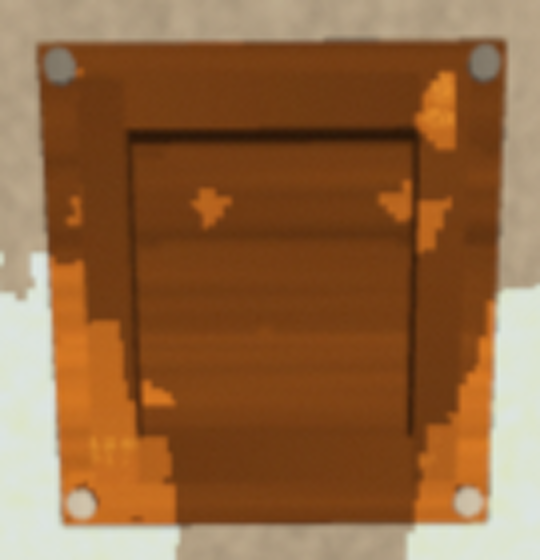

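{"fn": "drive_tool", "kwargs": {"slide": [[0.5,1.0,0],[1.0,2.0,0],[1.0,2.4,0],[1.0,2.4,0],[1.0,2.4,0]], "turn": [[0,0,0],[0,0,0],[0,0,0],[0,0,0],[0,0,0]], "jaw": [-1,-1,-1,-1,-1]}}

```text
t: 4.97
tool_pos: [0.6328, 0.0636, 0.1533]
orientation: [0.109, 3.14, 0.001]
contact_force: [-0.0, -0.0, -4.7]
opening: 0.691
```

```bash
python3 - <<'E'
from h import *
from station import get_obs
w=snap("wrist");save(w,"w4");cv2.imwrite("pics/w4.png",w["frame"][:,:,::-1])
w=dict(np.load("w4.npz"))
cv2.imwrite("pics/w4c.png",cv2.resize(w["frame"][:150,110:290,::-1],None,fx=4,fy=4,interpolation=cv2.INTER_CUBIC))
g=get_obs();print(g["t"],g["tool_pos"],g["contact_force"],g["opening"])
E
```

```text
5.0167 [0.63304378 0.06202794 0.15328051] [-0.31414071 -0.9623694  -5.62135783] 0.6959919520234273
```

View pics/w4c.png

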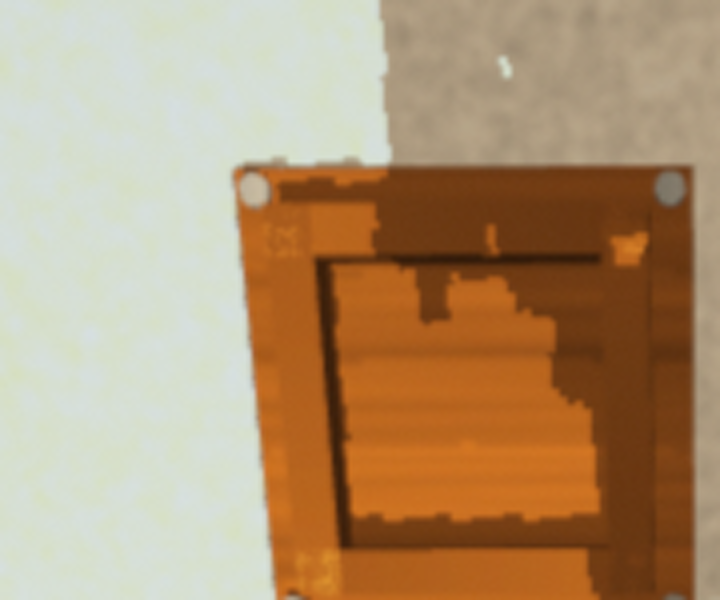

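```bash
python3 - <<'E'
from h import *
from station import get_obs
a=dict(np.load("w3.npz"));b=dict(np.load("w4.npz"))
ka=lambda p:(215+(p[0]+.5)/4-.5,5+(p[1]+.5)/4-.5); kb=lambda p:(110+(p[0]+.5)/4-.5,(p[1]+.5)/4-.5)
C=plane(a,[ka(p) for p in[(38,44),(506,40),(488,523),(63,524)]],.004);print("base",C.round(4).tolist(),C.mean(0))
S=plane(a,[ka(p) for p in[(60,66),(485,63),(469,501),(81,504)]],.005);print("screws",S.round(4).tolist(),S.mean(0))
P=plane(a,[ka(p) for p in[(128,131),(417,129),(411,435),(140,435)]],.018);print("pocket",P.round(4).tolist(),P.mean(0))
P=plane(b,[kb(p) for p in[(318,258),(602,256),(607,546),(344,546)]],.018);print("pocket4",P.round(4).tolist(),P.mean(0))
ang=lambda v:np.degrees(np.arctan2(v[1],v[0]))
print(ang(C[1]-C[0]),ang(C[2]-C[3]),ang(C[3]-C[0]),ang(C[2]-C[1]))
print(ang(S[1]-S[0]),ang(S[2]-S[3]),ang(S[3]-S[0]),ang(S[2]-S[1]))
print("sizes",[np.linalg.norm(C[i]-C[i-1]) for i in range(4)])
for p,q in(((60,66),(254,190)),((485,63),(670,188)),((38,44),(236,167)),((506,40),(692,167)),((128,131),(318,258)),((417,129),(602,256)),((140,435),(344,546))):
  print(tri(a,ka(p),b,kb(q)))
g=get_obs();T=R.from_rotvec(g["orientation"]).as_matrix();print(T.round(4).tolist(),ang(T[:,1]))
E
```

```text
base [[0.4696, -0.0439, 0.004], [0.477, 0.0747, 0.004], [0.5961, 0.0677, 0.004], [0.588, -0.0515, 0.004]] [0.53268707 0.01176258 0.004     ]
screws [[0.4752, -0.0387, 0.005], [0.4821, 0.0691, 0.005], [0.5897, 0.0624, 0.005], [0.5829, -0.0457, 0.005]] [0.53247117 0.01176071 0.005     ]
pocket [[0.4943, -0.0219, 0.018], [0.4988, 0.0496, 0.018], [0.5712, 0.0454, 0.018], [0.5661, -0.0261, 0.018]] [0.53260648 0.01176717 0.018     ]
pocket4 [[0.4947, -0.0214, 0.018], [0.4991, 0.0506, 0.018], [0.5707, 0.0456, 0.018], [0.5658, -0.0254, 0.018]] [0.53258395 0.01234536 0.018     ]
86.43875766558611 86.11264431940572 -3.6813695833152598 -3.34294797586768
86.36429747930309 86.41198786744701 -3.6752150585601546 -3.5603517924612262
sizes [np.float64(0.11861761528807117), np.float64(0.11875157872048006), np.float64(0.11929813478683905), np.float64(0.11945672854788049)]
(array([ 0.47550599, -0.03859538,  0.00622669]), np.float64(0.00011882125963698446))
(array([0.48224223, 0.0689332 , 0.00572964]), np.float64(3.05155961049367e-05))
(array([ 0.46815339, -0.04456479, -0.00074867]), np.float64(7.550130735420721e-05))
(array([0.47690347, 0.07493688, 0.00289813]), np.float64(0.0004189695034216091))
(array([ 0.49414026, -0.02193904,  0.01634534]), np.float64(0.0005217200619777143))
(array([0.49816613, 0.05025163, 0.01382216]), np.float64(0.0005854949469146377))
(array([ 0.56598724, -0.02653668,  0.01378981]), np.float64(7.555930567880485e-05))
[[-0.9975, 0.0713, 0.0002], [0.0713, 0.9975, -0.0004], [-0.0002, -0.0004, -1.0]] 85.91048680798367
```

```bash
python3 - <<'E'
from h import *
w=dict(np.load("w4.npz"))
cv2.imwrite("pics/w4j.png",cv2.resize(w["frame"][170:320,215:350,::-1],None,fx=4,fy=4,interpolation=cv2.INTER_CUBIC))
E
```

```text
(no output)
```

View pics/w4j.png

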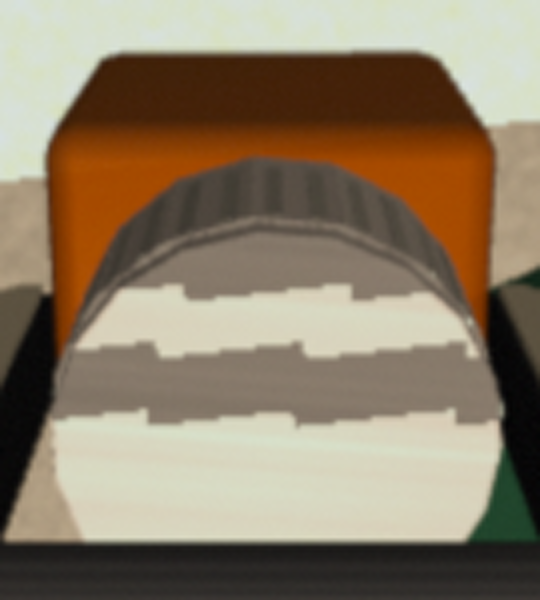

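```bash
python3 - <<'E'
from h import *
from station import get_obs
w=dict(np.load("w4.npz"));g=get_obs();T=R.from_rotvec(g["orientation"]).as_matrix()
k=lambda p:(215+(p[0]+.5)/4-.5,170+(p[1]+.5)/4-.5)
z=g["tool_pos"][2]
P=plane(w,[k(p) for p in[(275,222),(54,405),(502,405)]],z+.0685);print(((P-g["tool_pos"])@T*1e3).round(1))
P=plane(w,[k(p) for p in[(275,130),(275,140),(275,150),(50,165),(492,165)]],z+.0365);print(((P-g["tool_pos"])@T*1e3).round(1))
P=plane(w,[k(p) for p in[(120,53),(420,53)]],z-.0235);print("bottom",((P-g["tool_pos"])@T*1e3).round(1))
tgt=np.array([.5326,.0120]);
a=np.radians(86.4);ty=np.array([np.cos(a),np.sin(a)]);tx=np.array([-ty[1],ty[0]])
print("tcp target for jar off 1.0",tgt-.001*tx, "slide",((np.r_[tgt-.001*tx,z]-g["tool_pos"])@T/.025))
E
```

```text
[[ 31.3   2.2 -68.5]
 [  7.8 -24.5 -68.5]
 [  8.   29.7 -68.5]]
[[ 33.7   2.3 -36.5]
 [ 32.2   2.3 -36.5]
 [ 30.7   2.3 -36.5]
 [ 28.4 -29.5 -36.5]
 [ 28.6  33.  -36.5]]
bottom [[ 32.4 -26.6  23.5]
 [ 32.5  29.9  23.5]]
tcp target for jar off 1.0 [0.53359803 0.01193721] slide [ 3.82481351e+00 -2.28220618e+00  1.18362142e-04]
```

```bash
python3 - <<'E'
from h import *
from station import get_obs
for n in("w2","w3","w4"):
    w=dict(np.load(n+".npz")); sub=w["frame"].astype(int); m=(sub[...,0]-sub[...,2])>60
    r=220;c=np.where(m[r,200:360])[0]+200; print(n,c.min(),c.max(),(c.min()+c.max())/2)
g=get_obs();T=R.from_rotvec(g["orientation"]).as_matrix()
for i in range(3):
    w=snap("wrist");g=get_obs();T=R.from_rotvec(g["orientation"]).as_matrix()
    M=w["camera_from_world"];o=-M[:3,:3].T@M[:3,3];print(g["t"],g["tool_pos"],o,(T.T@(o-g["tool_pos"]))*1e3)
E
```

```text
w2 228 337 282.5
w3 227 337 282.0
w4 227 337 282.0
5.0667 [0.63313177 0.06107965 0.15318796] [0.55552817 0.067737   0.35357882] [  77.86405627    0.86862044 -200.39853644]
5.1167 [0.63323563 0.06060576 0.15315362] [0.55566671 0.0669604  0.35351907] [  77.80398539    0.49219384 -200.37446822]
5.1667 [0.63326457 0.06036281 0.15311668] [0.55574801 0.06653744 0.35347738] [  77.75151291    0.28967548 -200.36459467]
```

{"fn": "drive_tool", "kwargs": {"slide": [[1.2,-0.7,0],[2.4,-1.4,0],[3.3,-1.9,0],[3.7,-2.13,0.5],[3.84,-2.21,1.5],[3.84,-2.21,2.5],[3.84,-2.21,3.2],[3.84,-2.21,3.4],[3.84,-2.21,3.4],[3.84,-2.21,3.4],[3.84,-2.21,3.4],[3.84,-2.21,3.4]], "turn": [[0,0,-0.08],[0,0,-0.08],[0,0,-0.08],[0,0,-0.08],[0,0,-0.08],[0,0,-0.08],[0,0,-0.08],[0,0,-0.08],[0,0,-0.08],[0,0,-0.08],[0,0,-0.08],[0,0,-0.08]], "jaw": [-1,-1,-1,-1,-1,-1,-1,-1,-1,-1,-1,-1]}}

```text
t: 6.17
tool_pos: [0.5343, 0.0132, 0.0693]
orientation: [0.102, 3.138, 0.0]
contact_force: [0.2, -0.2, -4.7]
opening: 0.693
```

```bash
python3 - <<'E'
from h import *
from station import get_obs
s=snap("scene");d=snap("side");w=snap("wrist");save(w,"w5")
k=lambda c,u,v:cv2.resize(c["frame"][v:v+90,u:u+90,::-1],None,fx=4.3,fy=4.3,interpolation=cv2.INTER_CUBIC)
cv2.imwrite("pics/p5.png",np.hstack([k(s,230,160),k(d,245,185)]))
cv2.imwrite("pics/w5.png",w["frame"][:,:,::-1])
g=get_obs();T=R.from_rotvec(g["orientation"]).as_matrix();print(g["t"],g["tool_pos"],g["contact_force"],np.degrees(np.arctan2(T[1,1],T[0,1])))
print((np.r_[.5336,.0119,0.0278]-g["tool_pos"])@T/.025)
E
```

```text
6.3167 [0.53390774 0.01324957 0.06891402] [-0.0746066   0.13548719 -4.50944663] 86.28235680531557
[ 0.01118944 -0.05499584  1.64453506]
```

View pics/p5.png

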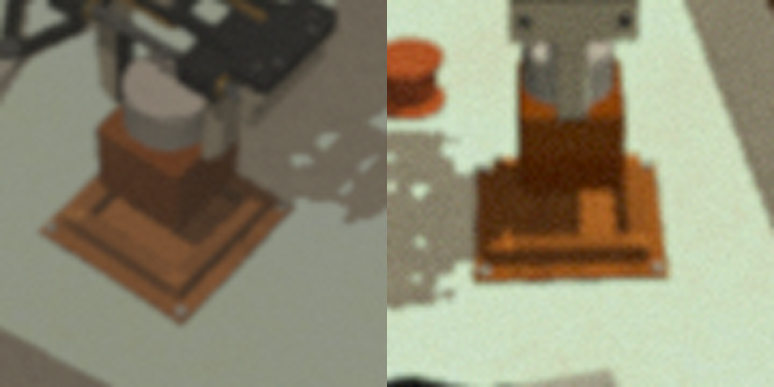

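View pics/w5.png

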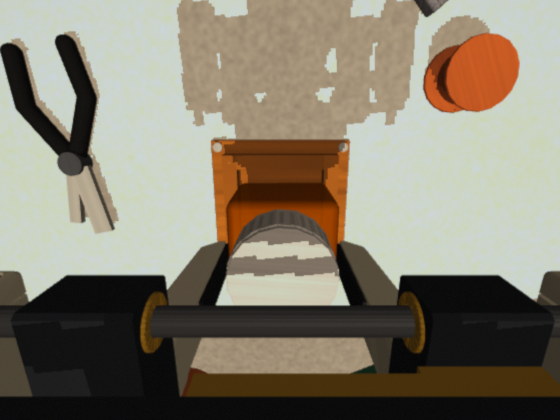

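The jar hangs squarely over the pocket in all three views, with wrist holder corners at ≈(213,140) and (349,140). Lowering.

{"fn": "drive_tool", "kwargs": {"slide": [[0,-0.05,0.4],[0,-0.05,0.8],[0,-0.05,1.2],[0,-0.05,1.45],[0,-0.05,1.62],[0,-0.05,1.66],[0,-0.05,1.66],[0,-0.05,1.66],[0,-0.05,1.66]], "turn": [[0,0,0],[0,0,0],[0,0,0],[0,0,0],[0,0,0],[0,0,0],[0,0,0],[0,0,0],[0,0,0]], "jaw": [-1,-1,-1,-1,-1,-1,-1,-1,-1]}}

```text
t: 7.07
tool_pos: [0.5332, 0.0118, 0.0266]
orientation: [-0.102, -3.14, 0.001]
contact_force: [-2.2, -1.4, 3.2]
opening: 0.701
```

```bash
python3 - <<'E'
from h import *
from station import get_obs
s=snap("scene");d=snap("side")
k=lambda c,u,v:cv2.resize(c["frame"][v:v+90,u:u+90,::-1],None,fx=4.3,fy=4.3,interpolation=cv2.INTER_CUBIC)
cv2.imwrite("pics/p6.png",np.hstack([k(s,230,160),k(d,245,185)]))
g=get_obs();print(g["t"],g["tool_pos"],g["contact_force"],g["opening"])
E
```

```text
7.1667 [0.53322027 0.01180085 0.02660864] [-1.75121505 -0.70140463  2.38166731] 0.7008534993942167
```

View pics/p6.png

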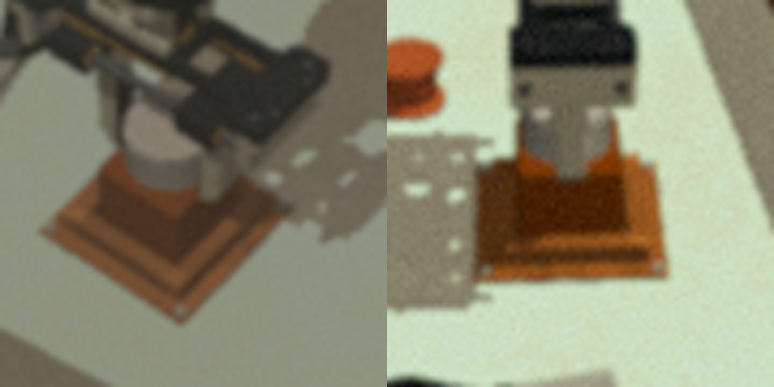

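{"fn": "drive_tool", "kwargs": {"slide": [[0,0,0],[0,0,0],[0,0,0],[0,0,0],[0,0,-0.6],[0,0,-1.8],[0,0,-3.2],[0,0,-4.6],[0,0,-5.8],[0,0,-6.4],[0,0,-6.4],[0,0,-6.4],[0,0,-6.4]], "turn": [[0,0,0],[0,0,0],[0,0,0],[0,0,0],[0,0,0],[0,0,0],[0,0,0],[0,0,0],[0,0,0],[0,0,0],[0,0,0],[0,0,0],[0,0,0]], "jaw": [0.8,1,1,1,1,1,1,1,1,1,1,1,1]}}

```text
t: 8.25
tool_pos: [0.5328, 0.0119, 0.1859]
orientation: [-0.102, -3.139, 0.0]
contact_force: [-0.1, 0.7, -0.0]
opening: 1.005
```

```bash
python3 - <<'E'
from h import *
from station import get_obs
s=snap("scene");d=snap("side");w=snap("wrist");save(w,"w7")
k=lambda c,u,v:cv2.resize(c["frame"][v:v+90,u:u+90,::-1],None,fx=4.3,fy=4.3,interpolation=cv2.INTER_CUBIC)
cv2.imwrite("pics/p7.png",np.hstack([k(s,230,160),k(d,245,185)]))
cv2.imwrite("pics/w7.png",cv2.resize(w["frame"][120:260,210:350,::-1],None,fx=4,fy=4,interpolation=cv2.INTER_CUBIC))
g=get_obs();print(g["t"],g["tool_pos"],g["contact_force"],g["opening"],g["q"].round(3))
E
```

```text
8.4 [0.53264542 0.01196641 0.18533196] [0.18927579 0.00571782 0.1831854 ] 0.9962773968527968 [-0.03   0.373 -0.133  2.03   0.071  0.745  1.3  ]
```

View pics/p7.png

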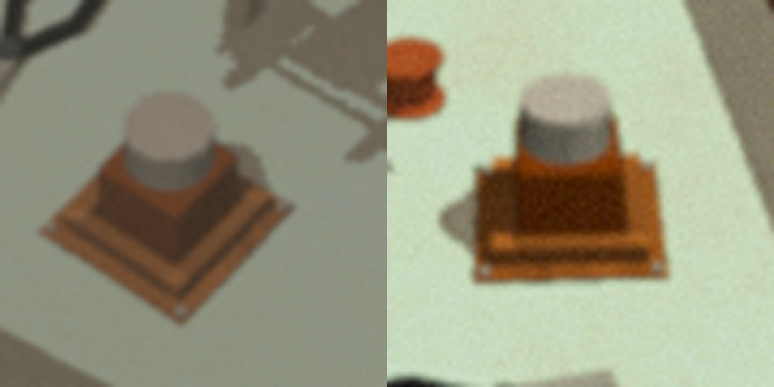

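View pics/w7.png

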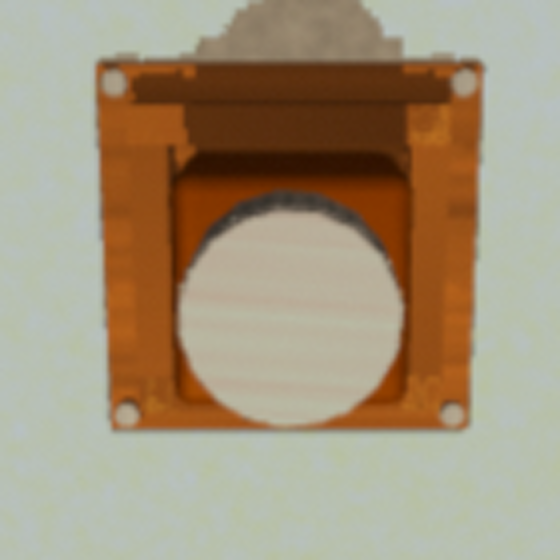

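```bash
python3 - <<'E'
from h import *
from station import get_obs
w=dict(np.load("w7.npz"));g=get_obs();T=R.from_rotvec(g["orientation"]).as_matrix()
k=lambda p:(210+(p[0]+.5)/4-.5,120+(p[1]+.5)/4-.5)
P=plane(w,[k((291.5,317)),k((178,317)),k((405,317)),k((291,207)),k((291,427))],.096)
print(P[0],((P-g["tool_pos"])@T*1e3).round(1))
# jar square
P=plane(w,[k(p) for p in((175,250),(410,250),(291,172),(291,404))],.064);print(((P-g["tool_pos"])@T*1e3).round(1))
P=plane(w,[k(p) for p in((115,83),(464,81),(452,413),(127,413))],.005);print(P.mean(0))
s=snap("scene");d=snap("side")
us=(230+168/4.3,160+127/4.3);ud=(245+178/4.3,185+98/4.3)
print(tri(w,k((291.5,317)),s,us),tri(w,k((291.5,317)),d,ud),tri(s,us,d,ud))
# saucer: wrist later
E
```

```text
[0.52974745 0.0126076  0.096     ] [[  2.7   0.5  89.3]
 [  2.7 -27.6  89.3]
 [  2.8  28.6  89.3]
 [ 30.1   0.3  89.4]
 [-26.1   0.4  89.3]]
[[ 13.1 -31.  121.4]
 [ 13.2  32.5 121.4]
 [ 34.2   0.4 121.4]
 [-30.7   0.4 121.3]]
[0.53221105 0.01187398 0.005     ]
(array([0.53056199, 0.01272012, 0.0924769 ]), np.float64(0.0003749875811543645)) (array([0.53199187, 0.01266327, 0.09287352]), np.float64(0.0028046782705971342)) (array([0.53247032, 0.01327431, 0.0935766 ]), np.float64(0.0021212613090550183))
```

{"fn": "drive_tool", "kwargs": {"slide": [[0.08,0.02,0],[0.08,0.02,0],[0.08,0.02,0],[0.08,0.02,0],[0.08,0.02,0.3],[0.08,0.02,0.8],[0.08,0.02,1.6],[0.08,0.02,2.6],[0.08,0.02,3.6],[0.08,0.02,4.3],[0.08,0.02,4.55],[0.08,0.02,4.55],[0.08,0.02,4.55],[0.08,0.02,4.55]], "turn": [[0,0,1],[0,0,2.1],[0,0,3.2],[0,0,4.3],[0,0,5.4],[0,0,6.5],[0,0,7.5],[0,0,8],[0,0,8],[0,0,8],[0,0,8],[0,0,8],[0,0,8],[0,0,8]], "jaw": [1,1,1,1,1,1,1,1,1,1,1,1,1,1]}}

```text
t: 9.67
tool_pos: [0.532, 0.0125, 0.0737]
orientation: [1.37, 2.826, 0.001]
contact_force: [0.4, 0.1, -0.1]
opening: 1.001
```

```bash
python3 - <<'E'
from h import *
from station import get_obs
s=snap("scene");d=snap("side");w=snap("wrist")
k=lambda c,u,v:cv2.resize(c["frame"][v:v+90,u:u+90,::-1],None,fx=4.3,fy=4.3,interpolation=cv2.INTER_CUBIC)
cv2.imwrite("pics/p8.png",np.hstack([k(s,230,160),k(d,245,185)]))
cv2.imwrite("pics/w8.png",w["frame"][:,:,::-1])
g=get_obs();print(g["t"],g["tool_pos"],g["contact_force"],g["opening"],g["q"].round(3))
E
```

```text
9.8167 [0.53200663 0.01261683 0.07390169] [ 0.74175758  0.44605198 -0.31805146] 0.999142925191623 [-0.176  0.532  0.065  2.142 -0.074  0.468  0.614]
```

View pics/p8.png

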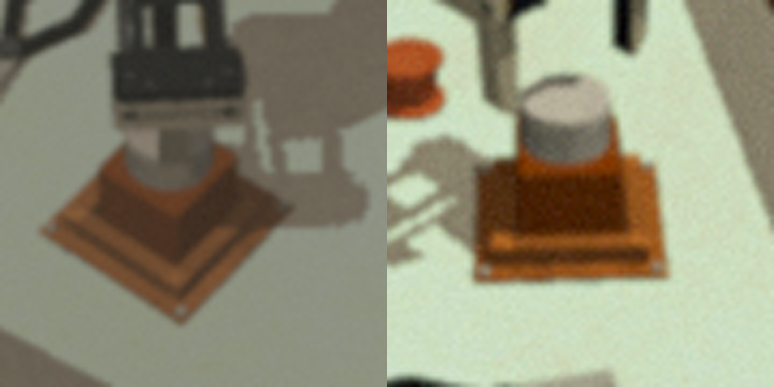

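View pics/w8.png

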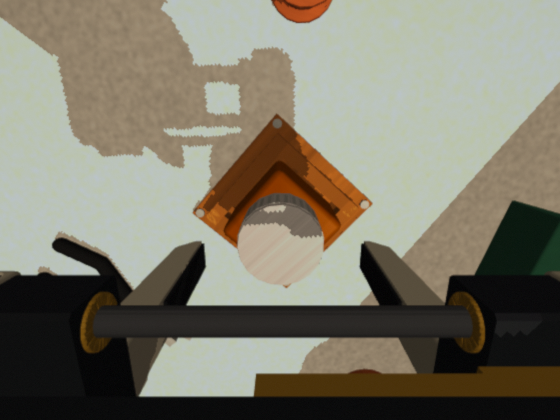

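{"fn": "drive_tool", "kwargs": {"slide": [[0.035,-0.045,0.1],[0.035,-0.045,0.1],[0.035,-0.045,0.1],[0.035,-0.045,0.1],[0.035,-0.045,0.1],[0.035,-0.045,0.1],[0.035,-0.045,0.1],[0.035,-0.045,0.1],[0.035,-0.045,0.1],[0.035,-0.045,0.1],[0.035,-0.045,0.1]], "turn": [[0,0,0],[0,0,0],[0,0,0],[0,0,0],[0,0,0],[0,0,0],[0,0,0],[0,0,0],[0,0,0],[0,0,0],[0,0,0]], "jaw": [1,-1,-1,-1,-1,-1,-1,-1,-1,-1,-1], "force": 55}}

```text
t: 10.73
tool_pos: [0.5299, 0.0126, 0.0704]
orientation: [-1.37, -2.827, 0.0]
contact_force: [-0.7, -0.2, 0.2]
opening: 0.332
```

```bash
python3 - <<'E'
from h import *
from station import get_obs
g=get_obs();T=R.from_rotvec(g["orientation"]).as_matrix();print(g["t"],g["tool_pos"],g["contact_force"],g["wrist_torque"],g["opening"],g["opening"]*93,np.degrees(np.arctan2(T[1,1],T[0,1])))
E
```

```text
10.7333 [0.52990988 0.01258849 0.07035393] [-0.66210461 -0.24930581  0.19765205] [-0.03546276  0.0107741   0.02994261] 0.33167000664162183 30.84531061767083 38.28295766021629
```

```bash
python3 - <<'E'
from h import *
from station import get_obs
s=snap("scene");d=snap("side");w=snap("wrist")
k=lambda c,u,v:cv2.resize(c["frame"][v:v+90,u:u+90,::-1],None,fx=4.3,fy=4.3,interpolation=cv2.INTER_CUBIC)
cv2.imwrite("pics/p9.png",np.hstack([k(s,230,160),k(d,245,185)]))
cv2.imwrite("pics/w9.png",w["frame"][:,:,::-1])
g=get_obs();print(g["t"],g["tool_pos"],g["contact_force"],g["opening"])
E
```

```text
10.8833 [0.5299194  0.01259844 0.07038026] [ 0.54397453  0.41617109 -0.84776757] 0.204758640211853
```

View pics/p9.png

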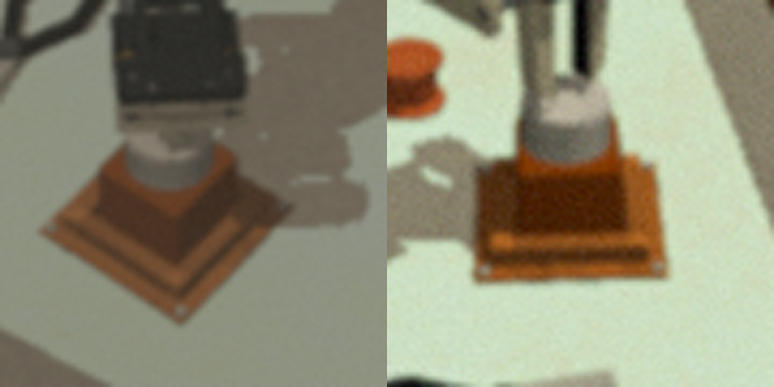

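View pics/w9.png

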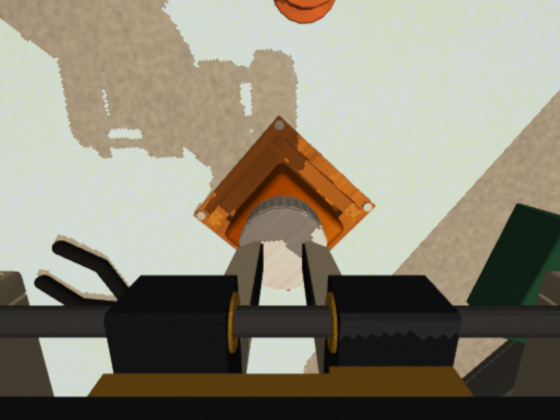

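```bash
python3 - <<'E'
from h import *
d=snap("side");s=snap("scene")
cv2.imwrite("pics/p10.png",np.hstack([cv2.resize(c["frame"][v:v+70,u:u+60,::-1],None,fx=6,fy=6,interpolation=cv2.INTER_CUBIC) for c,u,v in((s,240,160),(d,260,165))]))
j=np.array([.785,.62])
for op,nm in((.2,"now"),(1.0,"open")):
  for sg in(-1,1):
    p=np.array([.530,.0126])+sg*j*(.0465*op+.0)
    print(nm,sg,[(z,proj(d,np.r_[p,z]).round(1).tolist(),proj(s,np.r_[p,z]).round(1).tolist()) for z in(.07,.085,.1,.115)])
E
```

```text
now -1 [(0.07, [[282.7, 216.5]], [[268.9, 192.2]]), (0.085, [[282.6, 211.9]], [[268.9, 188.6]]), (0.1, [[282.5, 207.1]], [[268.9, 184.9]]), (0.115, [[282.5, 202.3]], [[268.9, 181.1]])]
now 1 [(0.07, [[287.7, 213.7]], [[269.3, 197.4]]), (0.085, [[287.7, 209.1]], [[269.3, 193.8]]), (0.1, [[287.7, 204.4]], [[269.3, 190.2]]), (0.115, [[287.6, 199.6]], [[269.3, 186.4]])]
open -1 [(0.07, [[272.3, 222.3]], [[268.1, 181.9]]), (0.085, [[272.1, 217.5]], [[268.1, 178.3]]), (0.1, [[272.0, 212.8]], [[268.1, 174.6]]), (0.115, [[271.8, 207.9]], [[268.1, 170.8]])]
open 1 [(0.07, [[297.5, 208.3]], [[270.1, 208.3]]), (0.085, [[297.6, 203.7]], [[270.2, 204.7]]), (0.1, [[297.6, 199.1]], [[270.2, 201.1]]), (0.115, [[297.7, 194.4]], [[270.2, 197.4]])]
```

View pics/p10.png

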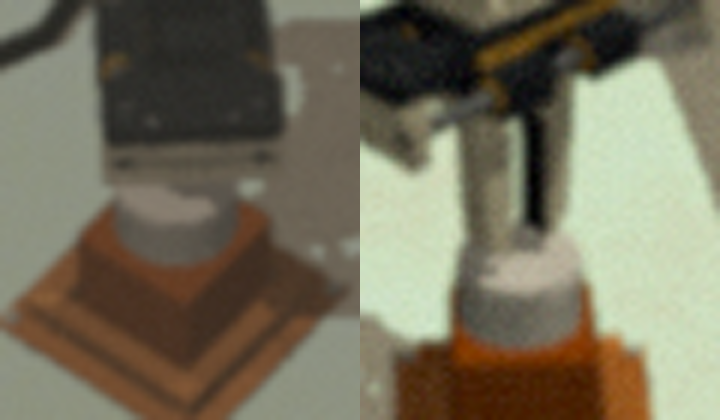

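The fingers shut above the cap. The side view puts the tips at z≈0.10 while the tool reading says 0.070, so the real fingertips sit about 30 mm short of the reported TCP. Nothing was touched. I'll reopen, go 29 mm lower and check the tips in the images.

{"fn": "drive_tool", "kwargs": {"slide": [[0,0,-0.2],[0,0,-0.2],[0,0,-0.2],[0,0,-0.2],[0,0,-0.2],[0,0,-0.2],[0,0,-0.2],[0,0,-0.2],[0,0,-0.2],[0,0,-0.2],[0,0,0.2],[0,0,0.6],[0,0,1.0],[0,0,1.1],[0,0,1.1],[0,0,1.1]], "turn": [[0,0,0],[0,0,0],[0,0,0],[0,0,0],[0,0,0],[0,0,0],[0,0,0],[0,0,0],[0,0,0],[0,0,0],[0,0,0],[0,0,0],[0,0,0],[0,0,0],[0,0,0],[0,0,0]], "jaw": [1,1,1,1,1,1,1,1,1,1,1,1,1,1,1,1]}}

```text
t: 12.32
tool_pos: [0.5296, 0.0125, 0.0424]
orientation: [-1.37, -2.826, 0.001]
contact_force: [0.1, 0.1, -0.5]
opening: 1.0
```

```bash
python3 - <<'E'
from h import *
from station import get_obs
d=snap("side");s=snap("scene");w=snap("wrist")
cv2.imwrite("pics/p11.png",np.hstack([cv2.resize(c["frame"][v:v+70,u:u+60,::-1],None,fx=6,fy=6,interpolation=cv2.INTER_CUBIC) for c,u,v in((s,240,160),(d,255,175))]))
cv2.imwrite("pics/w11.png",w["frame"][:,:,::-1])
g=get_obs();print(g["t"],g["tool_pos"],g["contact_force"],g["opening"])
j=np.array([.785,.62])
for sg in(-1,1):
    p=np.array([.530,.0126])+sg*j*.052
    print(sg,[(z,proj(d,np.r_[p,z]).round(1).tolist(),proj(s,np.r_[p,z]).round(1).tolist()) for z in(.055,.065,.075,.085)])
E
```

```text
12.4667 [0.53010897 0.01258962 0.04311754] [-1.24139217  0.55832826 -0.0276201 ] 0.9996926643673042
-1 [(0.055, [[270.9, 227.8]], [[268.0, 184.0]]), (0.065, [[270.8, 224.7]], [[267.9, 181.7]]), (0.075, [[270.7, 221.6]], [[267.9, 179.3]]), (0.085, [[270.6, 218.4]], [[267.9, 176.8]])]
1 [(0.055, [[298.9, 212.1]], [[270.2, 213.4]]), (0.065, [[298.9, 209.1]], [[270.3, 211.1]]), (0.075, [[299.0, 206.0]], [[270.3, 208.8]]), (0.085, [[299.0, 203.0]], [[270.3, 206.4]])]
```

View pics/p11.png

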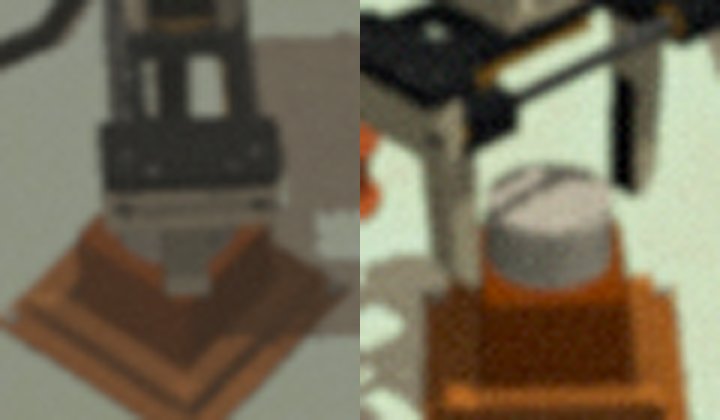

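View pics/w11.png

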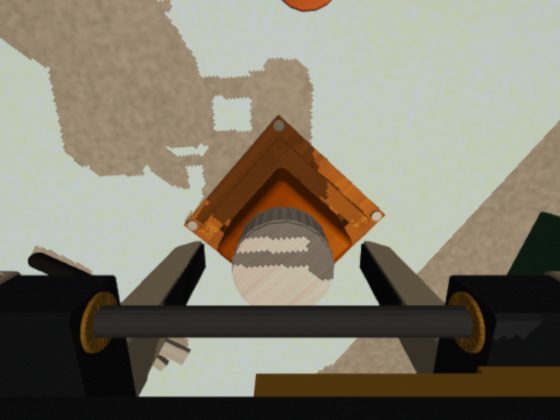

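Tips now sit at z≈0.07 on both sides of the cap: side tip rows 222/207, scene tip row 209. Closing at 55 N.

{"fn": "drive_tool", "kwargs": {"slide": [[0,0,0],[0,0,0],[0,0,0],[0,0,0],[0,0,0],[0,0,0],[0,0,0],[0,0,0],[0,0,0],[0,0,0]], "turn": [[0,0,0],[0,0,0],[0,0,0],[0,0,0],[0,0,0],[0,0,0],[0,0,0],[0,0,0],[0,0,0],[0,0,0]], "jaw": [-1,-1,-1,-1,-1,-1,-1,-1,-1,-1], "force": 55}}

```text
t: 13.3
tool_pos: [0.5301, 0.0126, 0.043]
orientation: [1.37, 2.827, 0.0]
contact_force: [-0.0, 0.2, -0.1]
opening: 0.594
```

```bash
python3 - <<'E'
from h import *
from station import get_obs
w=snap("wrist");cv2.imwrite("pics/w12.png",w["frame"][:,:,::-1]);save(w,"w12")
g=get_obs();T=R.from_rotvec(g["orientation"]).as_matrix();print(g["t"],g["tool_pos"],g["contact_force"],g["wrist_torque"],g["opening"],g["opening"]*93,np.degrees(np.arctan2(T[1,1],T[0,1])),g["q"].round(3))
E
```

```text
13.35 [0.53007883 0.01263189 0.04295048] [0.74238884 0.82071188 0.72762727] [-0.00641031 -0.11114388 -0.00430181] 0.595430132762894 55.375002346949145 38.28742204160593 [-0.169  0.583  0.055  2.164 -0.079  0.397  0.618]
```

View pics/w12.png

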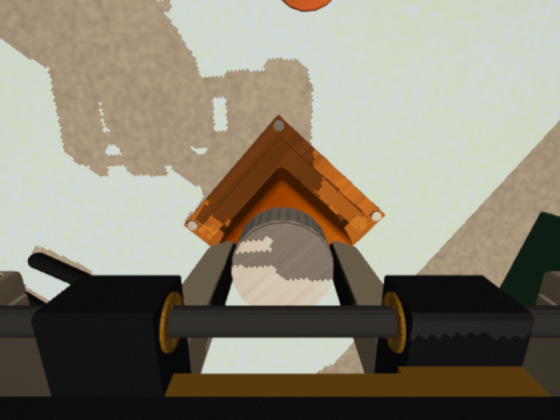

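{"fn": "drive_tool", "kwargs": {"slide": [[0,0,0],[0,0,0],[0,0,0],[0,0,0],[0,0,0],[0,0,0],[0,0,0],[0,0,0]], "turn": [[0,0,-1.1],[0,0,-2.2],[0,0,-3.3],[0,0,-4.4],[0,0,-5.2],[0,0,-5.2],[0,0,-5.2],[0,0,-5.2]], "jaw": [-1,-1,-1,-1,-1,-1,-1,-1], "force": 55}}

```text
t: 14.02
tool_pos: [0.5298, 0.0125, 0.043]
orientation: [-0.564, -3.09, 0.0]
contact_force: [1.4, -2.3, 2.8]
opening: 0.597
```

```bash
python3 - <<'E'
from h import *
from station import get_obs
w=snap("wrist");cv2.imwrite("pics/w13.png",w["frame"][:,:,::-1]);save(w,"w13")
g=get_obs();T=R.from_rotvec(g["orientation"]).as_matrix();print(g["t"],g["tool_pos"],g["contact_force"],g["wrist_torque"],g["opening"],g["opening"]*93,np.degrees(np.arctan2(T[1,1],T[0,1])),g["q"].round(3))
E
```

```text
14.0667 [0.52972808 0.01247947 0.04295249] [ 1.0908168  -2.63200988  3.22250852] [-0.4925396  -0.13573653  0.1178299 ] 0.5947223286331625 55.30917656288412 69.36542072551393 [-0.071  0.581 -0.086  2.158  0.119  0.407  0.958]
```

View pics/w13.png

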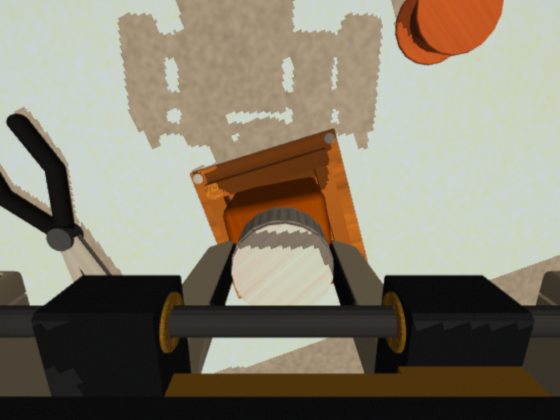

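The torque dropped to about 0.1 N m and the cap's streaks stay fixed relative to the fingers, so it broke loose and is turning with the grip. Turning on.

{"fn": "drive_tool", "kwargs": {"slide": [[0,0,0],[0,0,0],[0,0,0],[0,0,0],[0,0,0],[0,0,0],[0,0,0],[0,0,0],[0,0,0],[0,0,0],[0,0,0],[0,0,0]], "turn": [[0,0,-1],[0,0,-2],[0,0,-3],[0,0,-4],[0,0,-5],[0,0,-6],[0,0,-7],[0,0,-8],[0,0,-9],[0,0,-9],[0,0,-9],[0,0,-9]], "jaw": [-1,-1,-1,-1,-1,-1,-1,-1,-1,-1,-1,-1]}}

```text
t: 15.07
tool_pos: [0.5302, 0.013, 0.0429]
orientation: [-0.899, 3.01, 0.0]
contact_force: [1.6, -0.2, 1.2]
opening: 0.591
```

```bash
python3 - <<'E'
from h import *
from station import get_obs
w=snap("wrist");cv2.imwrite("pics/w14.png",w["frame"][:,:,::-1]);save(w,"w14")
g=get_obs();T=R.from_rotvec(g["orientation"]).as_matrix();print(g["t"],g["tool_pos"],g["contact_force"],g["wrist_torque"],g["opening"],g["opening"]*93,np.degrees(np.arctan2(T[1,1],T[0,1])),g["q"].round(3))
E
```

```text
15.1167 [0.53015592 0.01292183 0.04295946] [2.79927266 0.04565116 1.00162264] [ 0.04288363 -0.49102861 -0.00278317] 0.5976366722723431 55.580210521327906 123.31079694668992 [ 0.106  0.599 -0.34   2.146  0.436  0.461  1.578]
```

View pics/w14.png

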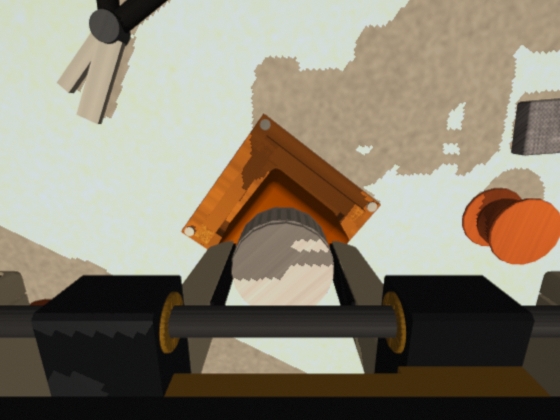

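{"fn": "drive_tool", "kwargs": {"slide": [[0,0,-0.15],[0,0,-0.35],[0,0,-0.6],[0,0,-0.9],[0,0,-1.2],[0,0,-1.6],[0,0,-2.0],[0,0,-2.0]], "turn": [[0,0,0],[0,0,0],[0,0,0],[0,0,0],[0,0,0],[0,0,0],[0,0,0],[0,0,0]], "jaw": [-1,-1,-1,-1,-1,-1,-1,-1]}}

```text
t: 15.78
tool_pos: [0.5309, 0.0126, 0.0951]
orientation: [-0.904, 3.006, -0.001]
contact_force: [0.8, -0.2, -0.2]
opening: 0.596
```

```bash
python3 - <<'E'
from h import *
from station import get_obs
d=snap("side");s=snap("scene")
cv2.imwrite("pics/p15.png",np.hstack([cv2.resize(c["frame"][v:v+90,u:u+80,::-1],None,fx=4.8,fy=4.8,interpolation=cv2.INTER_CUBIC) for c,u,v in((s,230,150),(d,245,165))]))
g=get_obs();print(g["t"],g["tool_pos"],g["contact_force"],g["opening"])
E
```

```text
15.8833 [0.53026768 0.01241537 0.09355674] [ 0.79833536  0.03298024 -0.37332567] 0.5961086805318078
```

View pics/p15.png

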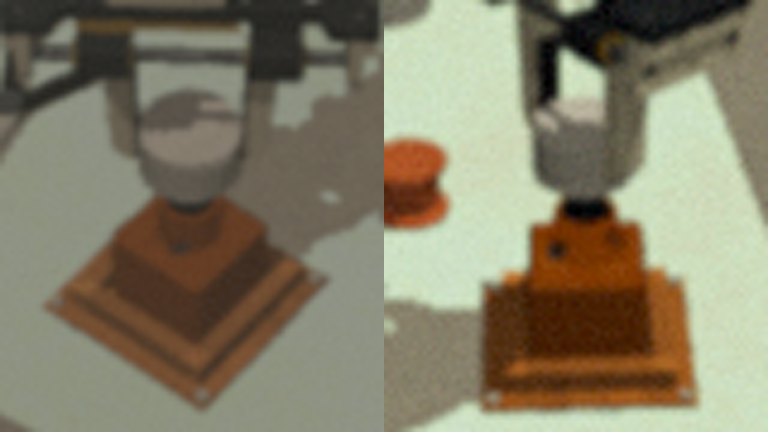

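Cap is off and the open jar (neck at side ≈(288,208)) stays in the holder. On to the saucer with a look on the way.

{"fn": "drive_tool", "kwargs": {"slide": [[0,0,-0.8],[0,-0.5,-1.6],[0.5,-1.8,-2.06],[0.9,-3.3,-2.06],[1.3,-4.8,-2.06],[1.75,-6.3,-2.06],[2.2,-7.8,-2.06],[2.6,-9.3,-2.06],[3,-10.8,-2.06],[3.4,-12.2,-2.06],[3.7,-13.3,-2.06],[3.9,-14,-2.06],[3.97,-14.26,-2.06],[3.97,-14.26,-2.06],[3.97,-14.26,-2.06],[3.97,-14.26,-2.06],[3.97,-14.26,-2.06],[3.97,-14.26,-2.06]], "turn": [[0,0,0],[0,0,0],[0,0,0.5],[0,0,1],[0,0,1.5],[0,0,2],[0,0,2.5],[0,0,3],[0,0,3.5],[0,0,4],[0,0,4.5],[0,0,5],[0,0,5.5],[0,0,6],[0,0,6],[0,0,6],[0,0,6],[0,0,6]], "jaw": [-1,-1,-1,-1,-1,-1,-1,-1,-1,-1,-1,-1,-1,-1,-1,-1,-1,-1]}}

```text
t: 17.38
tool_pos: [0.6438, -0.3389, 0.1442]
orientation: [-0.066, -3.141, -0.0]
contact_force: [-0.1, -0.0, -2.1]
opening: 0.595
```

```bash
python3 - <<'E'
from h import *
from station import get_obs
w=snap("wrist");cv2.imwrite("pics/w16.png",w["frame"][:,:,::-1]);save(w,"w16")
g=get_obs();T=R.from_rotvec(g["orientation"]).as_matrix();print(g["t"],g["tool_pos"],g["contact_force"],g["opening"],np.degrees(np.arctan2(T[1,1],T[0,1])),g["q"].round(3))
E
```

```text
17.4333 [ 0.64382606 -0.3390468   0.14438891] [ 0.23232515  0.55849942 -0.34033184] 0.596463575937919 87.57067313894555 [ 0.563  0.652 -0.258  1.616  0.199  0.899  1.76 ]
```

View pics/w16.png

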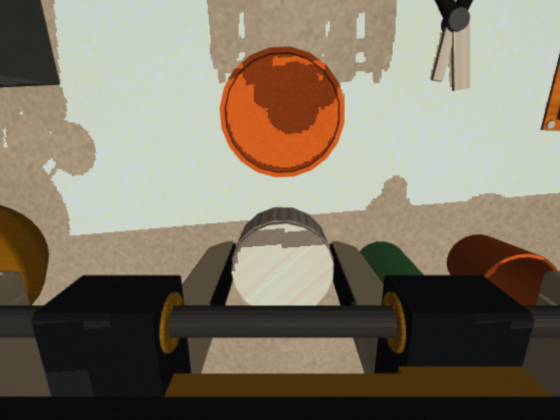

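```bash
python3 - <<'E'
from h import *
from station import get_obs
def fit(c,r):
    x,y,w,h=r; f=c["frame"][y:y+h,x:x+w].astype(int); m=((f[...,0]-f[...,2])>45).astype(np.uint8)
    m=cv2.morphologyEx(m,cv2.MORPH_CLOSE,np.ones((3,3),np.uint8))
    n,l,st,ce=cv2.connectedComponentsWithStats(m); i=1+st[1:,4].argmax()
    cs,_=cv2.findContours((l==i).astype(np.uint8),cv2.RETR_EXTERNAL,cv2.CHAIN_APPROX_NONE)
    hl=cv2.convexHull(max(cs,key=len)); e=cv2.fitEllipse(max(cs,key=len)); return (e[0][0]+x,e[0][1]+y),e
w=dict(np.load("w16.npz"));s=snap("scene");d=snap("side")
uw,e=fit(w,(205,35,155,150));us,es=fit(s,(140,140,60,50));ud,ed=fit(d,(275,300,85,75))
print(uw,e,us,es[1],ud,ed[1])
print("wrist z.014",plane(w,[uw],.014),"z.01",plane(w,[uw],.01))
print(tri(w,uw,s,us),tri(w,uw,d,ud),tri(s,us,d,ud))
g=get_obs();T=R.from_rotvec(g["orientation"]).as_matrix();P=plane(w,[uw],.012)[0];P[2]=g["tool_pos"][2]
print((P-g["tool_pos"])@T/.025)
E
```

```text
(281.9776916503906, 110.9167251586914) ((76.97769165039062, 75.9167251586914), (124.85997772216797, 131.61158752441406), 1.5549066066741943) (168.9974765777588, 165.2074489593506) (29.55278968811035, 41.914981842041016) (317.1588134765625, 337.1909599304199) (55.32614517211914, 64.47087097167969)
wrist z.014 [[ 0.55718269 -0.33533912  0.014     ]] z.01 [[ 0.5570735  -0.33533587  0.01      ]]
(array([ 0.55980933, -0.3374005 ,  0.00285146]), np.float64(0.0071751240643863025)) (array([ 0.55994884, -0.33605315,  0.00416907]), np.float64(0.006236192397435485)) (array([ 0.56337048, -0.33766738,  0.00478981]), np.float64(0.0011745595589528124))
[ 3.47268992e+00  6.75273596e-03 -3.26983828e-04]
```

{"fn": "drive_tool", "kwargs": {"slide": [[1.2,0,0],[2.4,0,0],[3.2,0,0.3],[3.4,0,1.2],[3.4,0,2.4],[3.4,0,3.6],[3.4,0,4.8],[3.4,0,5.6],[3.4,0,6.0],[3.4,0,6.1],[3.4,0,6.1],[3.4,0,6.1]], "turn": [[0,0,0],[0,0,0],[0,0,0],[0,0,0],[0,0,0],[0,0,0],[0,0,0],[0,0,0],[0,0,0],[0,0,0],[0,0,0],[0,0,0]], "jaw": [-1,-1,-1,-1,-1,-1,-1,-1,-1,-1,-1,-1]}}

```text
t: 18.53
tool_pos: [0.5598, -0.3361, -0.0069]
orientation: [0.069, 3.139, -0.001]
contact_force: [0.3, -0.3, -0.5]
opening: 0.595
```

```bash
python3 - <<'E'
from h import *
from station import get_obs
d=snap("side");s=snap("scene");w=snap("wrist")
cv2.imwrite("pics/p17.png",np.hstack([cv2.resize(c["frame"][v:v+90,u:u+80,::-1],None,fx=4.8,fy=4.8,interpolation=cv2.INTER_CUBIC) for c,u,v in((s,130,110),(d,275,280))]))
cv2.imwrite("pics/w17.png",w["frame"][:,:,::-1])
g=get_obs();print(g["t"],g["tool_pos"],g["contact_force"],g["opening"])
E
```

```text
18.6833 [ 0.55974068 -0.33625746 -0.00662907] [ 0.82928527  0.36733744 -0.21906842] 0.5924200316479409
```

View pics/p17.png

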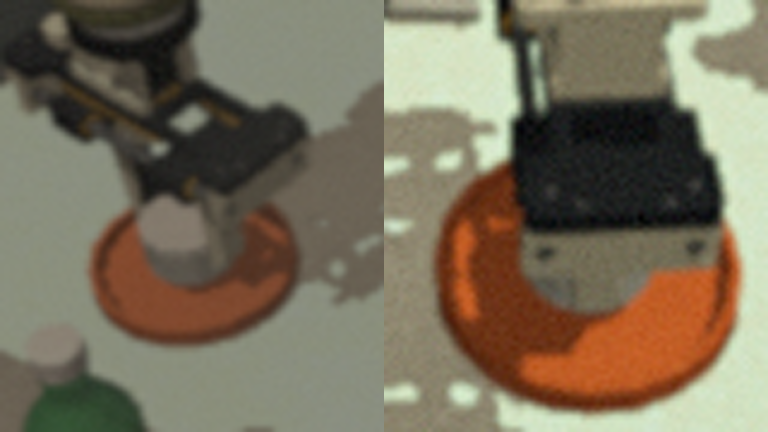

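View pics/w17.png

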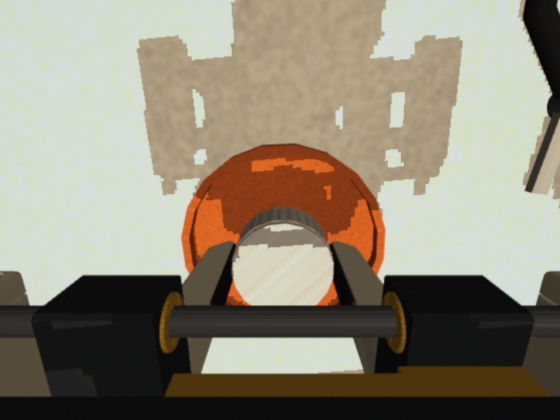

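{"fn": "drive_tool", "kwargs": {"slide": [[0,0,0.15],[0,0,0.28],[0,0,0.36],[0,0,0.42],[0,0,0.42],[0,0,0.42],[0,0,0.42]], "turn": [[0,0,0],[0,0,0],[0,0,0],[0,0,0],[0,0,0],[0,0,0],[0,0,0]], "jaw": [-1,-1,-1,-1,-1,-1,-1]}}

```text
t: 19.27
tool_pos: [0.5588, -0.3358, -0.018]
orientation: [-0.069, -3.141, 0.0]
contact_force: [-2.3, 1.2, 7.9]
opening: 0.595
```

Touchdown (7.9 N upward). I'll open only part way so the fingers stay inside the rim, then lift.

{"fn": "drive_tool", "kwargs": {"slide": [[0,0,0],[0,0,0],[0,0,0],[0,0,0],[0,0,0],[0,0,-0.3],[0,0,-0.8],[0,0,-1.6],[0,0,-2.8],[0,0,-4.2],[0,0,-5.4],[0,0,-6],[0,0,-6],[0,0,-6],[0,0,-6]], "turn": [[0,0,0],[0,0,0],[0,0,0],[0,0,0],[0,0,0],[0,0,0],[0,0,0],[0,0,0],[0,0,0],[0,0,0],[0,0,0],[0,0,0],[0,0,0],[0,0,0],[0,0,0]], "jaw": [0.5,0.5,0.5,0.5,0.5,0.5,0.5,0.5,0.5,0.5,0.5,0.5,0.5,0.5,0.5]}}

```text
t: 20.52
tool_pos: [0.5584, -0.3356, 0.1313]
orientation: [-0.069, -3.14, -0.0]
contact_force: [-0.2, -1.2, 0.0]
opening: 0.746
```

```bash
python3 - <<'E'
from h import *
from station import get_obs
d=snap("side");s=snap("scene");w=snap("wrist")
cv2.imwrite("pics/p18.png",np.hstack([cv2.resize(c["frame"][v:v+90,u:u+80,::-1],None,fx=4.8,fy=4.8,interpolation=cv2.INTER_CUBIC) for c,u,v in((s,130,110),(d,275,280))]))
cv2.imwrite("pics/w18.png",w["frame"][:,:,::-1]);cv2.imwrite("pics/s18.png",s["frame"][:,:,::-1]);cv2.imwrite("pics/d18.png",d["frame"][:,:,::-1])
g=get_obs();print(g["t"],g["tool_pos"],g["contact_force"],g["opening"])
E
```

```text
20.6667 [ 0.55819675 -0.33541829  0.13022374] [-0.2407866   1.14002731  0.61893199] 0.7539100624175378
```

View pics/p18.png

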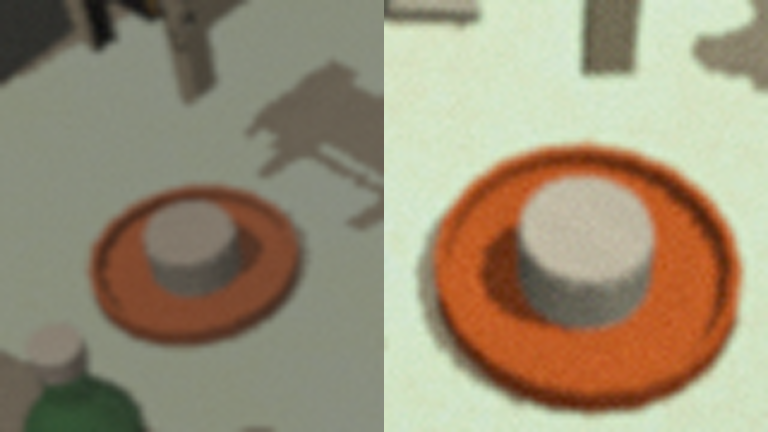

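View pics/w18.png

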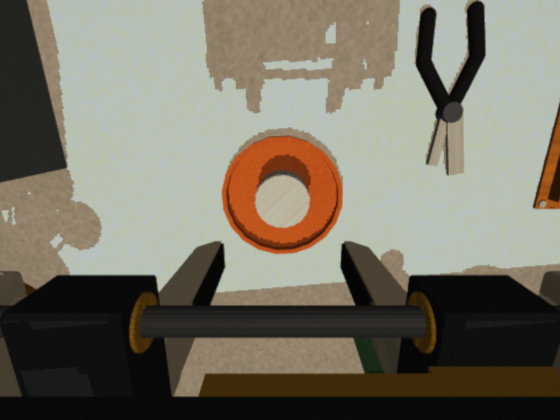

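View pics/s18.png

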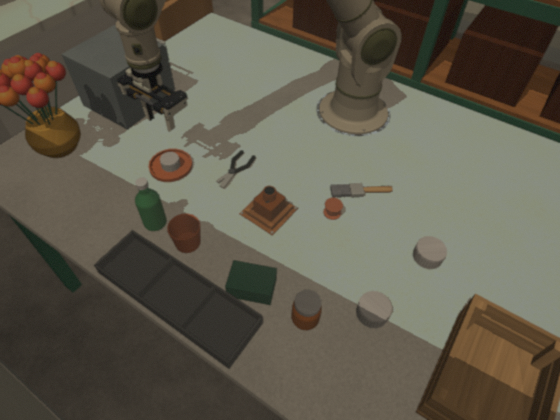

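View pics/d18.png

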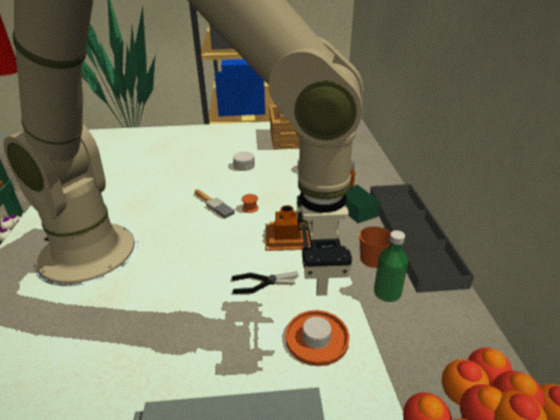

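The cap lies flat, right way up, inside the saucer (scene (170,160), side (317,330)). The open jar stands in the holder at scene (269,203), the bystanders haven't moved, and the gripper is clear. Handing in.

```bash
python3 -c "
from station import hand_in
print(hand_in())"
```

```text
the job is handed in; nothing more can be done
None
```

The job is done and handed in at about 20.7 s of the 51 s allowed; the hand-in reported no verdict. I set the square jar down in the holder by its body and let go. I then gripped the cap at 55 N, broke it loose anticlockwise and turned it about 85° in all. I lifted it off and left it in the saucer.

**Last checks:** The scene, side and wrist pictures show the cap flat and right way up inside the saucer. The open jar is upright in the holder, the other things look where they were, and the gripper is clear.

**What failed or disagreed:**
- **First cap grip missed:** The fingers shut above the cap without touching it. The real fingertips sit about 30 mm short of the reported TCP. So the jar was carried with the tips about 55 mm up its body, not the 20–25 mm advised, but still on the glass. I corrected the height by picture before gripping again.
- **Small measurement differences:** The views differed by about 5 mm on the saucer centre and 3–4 mm on the cap height. Both were well within the room available.

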